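Brush out the clay tumblers and nest them

ROBOT

A 6-joint arm with a two-finger parallel gripper is mounted at the origin on the work surface. World frame = base frame: x ahead of the robot, y to its left, z up, the work surface at z = 0. Lengths are in m, angles in rad, forces in N, time in s.
With the tool pointing down it reaches from about 0.275 to 0.75 m from the base axis. Payload 10.2 kg.
Tool frame: the origin (TCP) lies at the very end of the fingers, on their centre line; the grasp point (between the pads) lies 19 mm behind it; z points along the fingers, y is the line along which they close (so a half turn about z gives the same grasp; the last joint's range is limited). The gripper opens to 85 mm and grips with 20 to 120 N. Pads are 22 mm wide; open, the fingers measure 114 mm over their backs; the gripper's body (76 mm by 85 mm) begins 54 mm behind the grasp point. The pads swing forward as they close: fully open they stand 13 mm farther back than shut.
Start: joints at [0.902, 0.313, 1.498, -0, 1.331, -0.223], TCP at [0.226, 0.474, 0.231] pointing down, gripper open.
Joint ranges: [-2.94, 2.94], [-0.97, 2.17], [0.19, 2.56], [-1.23, 4.37], [0.02, 3.11], [-2.88, 2.88]. Speed limits (rad/s): [2.39, 2.39, 3.01, 3.14, 3.14, 3.14].

INTERFACE

Orientations are given as a rotation vector (axis times angle).
In Python, from workcell import * gives the robot as it stands. The module is installed in compiled form; this text tells all that it offers.
- The arm moves only by the tool arm_command, never from a script. Its argument "rows" is text: rows parted by semicolons, each of 7 numbers parted by spaces: the shift along the tool's x, y, z in mm, then the turn, a rotation vector about the tool's x, y, z in rad, then the opening, from 0 (shut) to 1 (fully open). A call has 1 to 20 rows; each row shifts and turns the commanded pose from where the row before left it, along the tool's axes as they then stand; what a row does not reach is not made up. A row lasts 1/8 s, in which the tool goes at most 62.5 mm and 10.7 degrees, less where a joint would pass 70% of its speed; a pose out of reach is approached as far as the arm can. A call is refused whole if a number of a shift passes 62.5 or a number of a turn 0.188, either way. A call with a gripper value outside its range is refused whole. The fingers move at their own pace and stop on an object; "force" is the grip in N (left out, the last holds). Time passes only in rows, so rows that do not move let the fingers close. It gives the time, the measured TCP pose, the force, the opening and the grip force at its end, in the units of the state.
- get_obs(): the state, without advancing time (a new reading comes with each control period).
- capture(name): name is "scene" or "side" or "wrist"; returns a dict with "image" (384x512x3 uint8, red, green, blue), "depth" (384x512 float32, m along the optical axis (not along the pixel's ray), 0 where there is no reading), "vfov" (degrees; the focal length in pixels is half the picture's height over the tangent of half this angle, whatever the lens; pixels are square), "cx", "cy" (the principal point, pixels), "rvec" (rotation vector, rad) and "tvec" (3), from world to camera coordinates, as OpenCV has them; the wrist camera has in their place "tool_from_camera" (4x4, takes a point from camera to tool coordinates, whose origin is the TCP and whose axes are the flange's). Camera axes: x right, y down, z forward; pixel columns grow to the right and rows downward; lengths in m; the calibration is good to about 2 mm. A picture is of the moment at which its call begins: read the wrist's pose just before it.
- hand_in(): hands the job in; it is judged then, once.
The state is a dict: "time": time; "joints": joint angles; "joint_velocities": joint speeds; "joint_torque": joint torques, N m; "eef_pos": TCP position; "ee_rot": TCP orientation; "contact_force": force on the tool from outside, world axes, zero at the start; "moment": the same for the moment, N m; "opening": finger opening in m; "gripper_force": force on a finger pad.
Only numpy, scipy, OpenCV 4.12 (cv2) and the standard library are available. Lean on these libraries where they do the work, as an engineer would, in place of code of your own. Each camera call takes 0.05 s, during which the arm holds its last target. There are 200 camera calls.

TASK

Take the long bottle brush from its stand and scrub the inside of every tumbler on the bench, the widest first and the narrowest last: push the bristle tip down to the tumbler's floor, draw it up most of the way to the rim, and push it down to the floor again. Then put the brush back in its stand, bristles down and fully home, and after that nest all the tumblers upright in the low wide basin, each standing on the floor of the next wider vessel there is. Leave the other things on the bench where they are.

Things in the scene. Friction and masses are not known exactly. Their poses are not given: they have to be found in the camera images.
- brush: long bottle brush, 200 mm, 70 g, upright in its stand, bristles down (tip 15 mm above the bench). Origin at the centre of its flat bristle tip, the lower end; z along its axis to the handle. From the tip: rigid bristle head 18 mm across to 70 mm, steel stem 7 mm across to 120 mm, round wooden handle 18 mm across to 200 mm
- stand: wooden block 90 x 90 x 75 mm, fixed to the bench, with one upright hole in the middle of its top, 24 mm across with a 4 mm chamfer and 60 mm deep (its bottom is 15 mm above the bench); the brush's home. Origin at the centre of the underside, z up
- basin: low wide clay basin, already clean, the outermost vessel of the nest: 96 mm across the rim (88 mm inside), 82 mm across the foot (about 75 mm inside at the floor), 55 mm tall, floor 10 mm thick, 400 g. Origin at the centre of its underside, z up. Loose on the bench
- tumbler_wide: clay tumbler, open at the top, 68 mm across the rim (61 mm inside), 62 mm across the foot (about 55 mm inside at the floor), 68 mm tall, floor 10 mm thick, about 200 g. Origin at the centre of its underside, z up. May be absent. It sits on the basin's floor with its top 23 mm above the basin's rim
- tumbler_mid: clay tumbler, open at the top, 52 mm across the rim (45 mm inside), 44 mm across the foot (about 38 mm inside at the floor), 80 mm tall, floor 10 mm thick, about 150 g. Origin at the centre of its underside, z up. May be absent. It sits on the wide tumbler's floor with its top 22 mm above that rim
- tumbler_slim: clay tumbler, open at the top, 40 mm across the rim (34 mm inside), 31 mm across the foot (about 26 mm inside at the floor), 92 mm tall, floor 10 mm thick, about 110 g. Origin at the centre of its underside, z up. May be absent. It sits on the middle tumbler's floor with its top 22 mm above that rim
- glaze_jar: bystander, not part of the job: white-capped grey jar, 60 mm across, 72 mm tall, upright; origin at its base
- tin: bystander, not part of the job: plain metal can, 66 mm across, 70 mm tall, upright; origin at its base
- test_disc: bystander, not part of the job: white glaze-test disc, 38 mm across, 18 mm thick, lying flat; origin at its underside
- rub_block: bystander, not part of the job: green rubbing block, 90 x 45 x 30 mm; origin at its underside
- spatula: bystander, not part of the job: spatula about 190 mm long, lying flat; origin at its underside
There are look-alikes about, which are no part of the job. What is shaped like the tumbler_slim but blue is not meant.

How it is judged:
By the outcome, as a careful person would: the job done as asked, in the order asked, and still so for the second after the job is handed in, with the robot touching nothing.
Of tumbler_wide, tumbler_mid, tumbler_slim only 2 to 3 are there at a start; the rules pass over those that are not, and their reading is None.
At some moment in a run one of basin, tumbler_wide, tumbler_mid may be knocked a few centimetres aside while the robot is not near it.
It also fails if it takes over 210 s, if anything falls off the work surface, if the arm or the gripper's body presses on something with over 40 N, if the wrist force passes 120 N, or if a joint passes its speed limit or range.

## Working session

There is one attempt and no reset: what is moved stays moved. The work goes in short steps, Python scripts to look and compute and a tool call to move; the robot and the scene stay as the last step left them, time stands still between calls to the robot, and variables do not carry over. Pictures are saved under pics/ and viewed, at most 14 in all, crops included, and the job is handed in when it is done.

Besides the shell and the picture viewer there is one more tool, called after "Call:" by a JSON object that holds its "op" and its "data". arm_command: Moves the arm, as the interface text tells. Its arguments: {"type":"object","properties":{"rows":{"type":"string"},"force":{"type":"number"}},"required":["rows"]}

```bash
mkdir -p pics; cat > h.py <<'E'
from workcell import *
import numpy as np, cv2
from scipy.spatial.transform import Rotation as R
def cam(name):
    o=get_obs(); c=capture(name)
    f=192/np.tan(np.radians(c['vfov'])/2)
    c['K']=np.array([[f,0,c['cx']],[0,f,c['cy']],[0,0,1.]])
    if name=='wrist':
        T=np.eye(4);T[:3,:3]=R.from_rotvec(o['ee_rot']).as_matrix();T[:3,3]=o['eef_pos']
        c['W']=T@c['tool_from_camera']
    else:
        M=np.eye(4);M[:3,:3]=R.from_rotvec(np.ravel(c['rvec'])).as_matrix();M[:3,3]=np.ravel(c['tvec'])
        c['W']=np.linalg.inv(M)
    return c
def cloud(c):
    v,u=np.mgrid[:384,:512];d=c['depth']
    p=np.stack([(u-c['K'][0,2])/c['K'][0,0]*d,(v-c['K'][1,2])/c['K'][1,1]*d,d],-1)
    w=p@c['W'][:3,:3].T+c['W'][:3,3]
    w[d<=0]=np.nan
    return w
def save(c,n,crop=None,s=1):
    im=cv2.cvtColor(c['image'],cv2.COLOR_RGB2BGR)
    if crop: im=im[crop[1]:crop[3],crop[0]:crop[2]]
    cv2.imwrite('pics/'+n,cv2.resize(im,None,fx=s,fy=s,interpolation=cv2.INTER_CUBIC))
E
python3 - <<'E'
from h import *
np.set_printoptions(precision=3,suppress=True)
ims=[]
for n in('scene','side'):
    c=cam(n); save(c,n+'0.png',s=1.55); np.savez(n+'0.npz',w=cloud(c),im=c['image'],W=c['W'],K=c['K']); print(n,c['W'],c['K'][0,0],c['cx'],c['cy'], (c['depth']>0).mean())
print(get_obs())
E
```

```text
scene [[ 0.353  0.511 -0.784  1.359]
 [ 0.935 -0.215  0.281 -0.273]
 [-0.025 -0.832 -0.554  0.58 ]
 [ 0.     0.     0.     1.   ]] 451.59134273095884 251.66063301677394 196.20508409551087 0.9960123697916666
side [[-0.983 -0.134  0.126  0.47 ]
 [-0.184  0.744 -0.643  0.674]
 [-0.007 -0.655 -0.756  0.833]
 [ 0.     0.     0.     1.   ]] 498.0663089733371 251.36104230939168 186.84655221308597 0.9959055582682291
{'time': 0.1, 'joints': array([ 0.902,  0.313,  1.498, -0.   ,  1.331, -0.223]), 'joint_velocities': array([-0.   , -0.002, -0.   ,  0.001,  0.001, -0.001]), 'joint_torque': array([  0.005, -41.29 , -26.014,  -0.   ,   0.003,  -0.   ]), 'eef_pos': array([0.226, 0.474, 0.231]), 'ee_rot': array([-0.694, -3.063,  0.002]), 'contact_force': array([-1.101,  0.179,  0.366]), 'moment': array([-0.003,  0.019, -0.013]), 'gripper_force': 0.0, 'opening': 0.08513824069407003}
```

View pics/scene0.png

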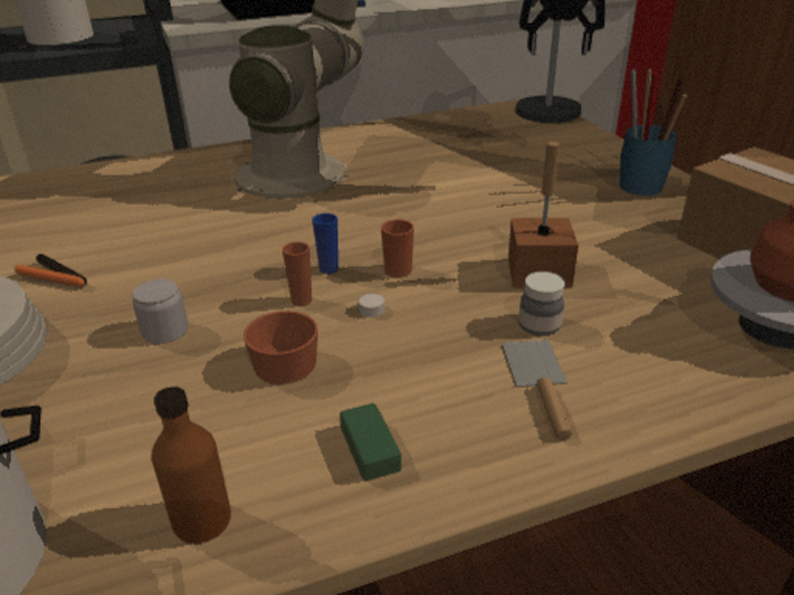

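View pics/side0.png

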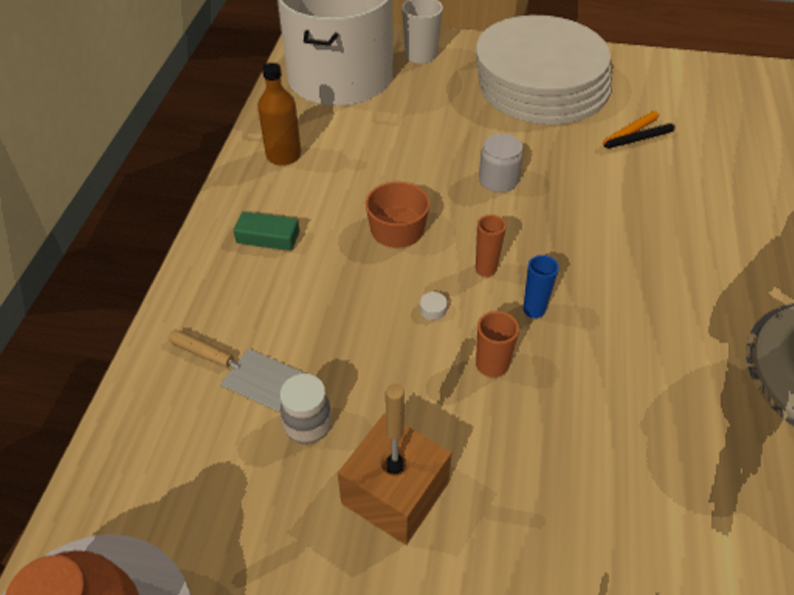

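Both views show the basin (scene 282,347; side 398,214), the slim tumbler (298,272; 488,246), the mid tumbler (397,248; 496,343) and the blue look-alike (326,243; 541,287). The brush is in its stand (548,195; 395,440), and there is no wide tumbler.

```bash
cat > m.py <<'E'
from h import *
np.set_printoptions(precision=4,suppress=True)
def circ(p):
    A=np.c_[2*p[:,:2],np.ones(len(p))];s=np.linalg.lstsq(A,(p[:,:2]**2).sum(1),rcond=None)[0]
    return s[:2],np.sqrt(s[2]+s[:2]@s[:2])
B={'basin':((235,305,330,390),(360,175,438,250)),'slim':((278,238,313,308),(470,208,510,280)),'mid':((375,215,418,280),(472,307,522,380)),'blue':((310,210,341,276),(522,250,562,320)),'handle':((540,140,562,196),(384,380,408,430)),'stand':((505,215,580,290),(335,420,455,545)),'jar':((515,270,570,335),(275,370,335,445)),'disc':((355,290,388,320),(415,288,452,322)),'tin':((130,278,190,345),(475,130,525,192))}
if __name__=='__main__':
  for n,bs in B.items():
    for k,(nm,b) in enumerate(zip(('scene','side'),bs)):
        d=np.load(nm+'0.npz');x0,y0,x1,y1=[int(v/1.55) for v in b]
        p=d['w'][y0:y1,x0:x1].reshape(-1,3);p=p[(p[:,2]>0.012)&(p[:,2]<.25)]
        zt=np.percentile(p[:,2],98)
        t=p[p[:,2]>zt-(.006 if n!='handle' else .06)]
        c,r=circ(t)
        print(n,nm,'ztop %.3f'%zt,'fit',c,'r %.3f'%r,'med',np.median(t,0),'bbox',(t.min(0)+t.max(0))[:2]/2,len(t))
E
python3 m.py
```

```text
basin scene ztop 0.056 fit [ 0.621  -0.1599] r 0.046 med [ 0.6185 -0.16    0.0538] bbox [ 0.6205 -0.1597] 332
basin side ztop 0.057 fit [ 0.6199 -0.1581] r 0.045 med [ 0.6188 -0.1589  0.0545] bbox [ 0.6202 -0.1591] 236
slim scene ztop 0.092 fit [ 0.4787 -0.1002] r 0.018 med [ 0.4805 -0.0996  0.0903] bbox [ 0.4781 -0.1001] 99
slim side ztop 0.093 fit [ 0.4782 -0.0989] r 0.018 med [ 0.4781 -0.0998  0.0913] bbox [ 0.478  -0.0997] 102
mid scene ztop 0.080 fit [0.4533 0.0664] r 0.024 med [0.457  0.0637 0.0781] bbox [0.4526 0.0659] 119
mid side ztop 0.081 fit [0.4525 0.0682] r 0.024 med [0.4505 0.0683 0.0795] bbox [0.4525 0.0673] 179
blue scene ztop 0.093 fit [ 0.4045 -0.0355] r 0.018 med [ 0.4073 -0.0358  0.0902] bbox [ 0.4043 -0.0361] 80
blue side ztop 0.093 fit [ 0.4041 -0.0342] r 0.018 med [ 0.4038 -0.0336  0.0911] bbox [ 0.4045 -0.0342] 121
handle scene ztop 0.215 fit [0.547  0.2692] r 0.007 med [0.5509 0.2659 0.1879] bbox [0.5465 0.2701] 221
handle side ztop 0.216 fit [0.5447 0.2729] r 0.007 med [0.5439 0.2772 0.1973] bbox [0.5446 0.2726] 325
stand scene ztop 0.081 fit [0.549  0.2686] r 0.035 med [0.549  0.2669 0.0754] bbox [0.5469 0.2707] 343
stand side ztop 0.157 fit [0.5449 0.2713] r 0.008 med [0.5428 0.2785 0.1641] bbox [0.5447 0.2748] 95
jar scene ztop 0.073 fit [0.6702 0.1971] r 0.020 med [0.6721 0.1967 0.0714] bbox [0.6691 0.1983] 296
jar side ztop 0.075 fit [0.6681 0.2001] r 0.019 med [0.6682 0.2008 0.0722] bbox [0.6681 0.2003] 577
disc scene ztop 0.019 fit [ 0.5439 -0.0112] r 0.014 med [ 0.5461 -0.0122  0.0177] bbox [ 0.5416 -0.0114] 143
disc side ztop 0.021 fit [ 0.5427 -0.0091] r 0.014 med [ 0.5427 -0.0088  0.0187] bbox [ 0.5423 -0.0097] 193
tin scene ztop 0.072 fit [ 0.4798 -0.3013] r 0.022 med [ 0.4809 -0.3015  0.0701] bbox [ 0.4777 -0.3014] 363
tin side ztop 0.073 fit [ 0.4784 -0.3002] r 0.022 med [ 0.4784 -0.2996  0.0704] bbox [ 0.4787 -0.3004] 321
```

Call:
{"op": "arm_command", "data": {"rows": "0 0 -10 0 0 -0.148 1; 0 0 -10 0 0 -0.148 1; 0 0 -10 0 0 -0.149 1; -40 -25.4 0 0 0 0 1; -40 -25.4 0 0 0 0 1; -40 -25.4 0 0 0 0 1; -40 -25.4 0 0 0 0 1; -40 -25.4 0 0 0 0 1; -40 -25.4 0 0 0 0 1; -40 -25.4 0 0 0 0 1; -40 -25.4 0 0 0 0 1; 0 0 0 0 0 0 1; 0 0 0 0 0 0 1", "force": 40}}

```text
time: 1.72
eef_pos: [0.5458, 0.2705, 0.2609]
ee_rot: [-0.001, -3.141, 0.0]
contact_force: [-0.6, -0.2, -0.7]
opening: 0.0856
gripper_force: 0.0
```

```bash
cat > st.py <<'E'
from h import *
np.set_printoptions(precision=4,suppress=True)
o=get_obs();M=R.from_rotvec(o['ee_rot']).as_matrix()
print('t',o['time'],'p',o['eef_pos'],'x',M[:,0],'z',M[:,2],'F',o['contact_force'],'op',o['opening'],o['gripper_force'],'q',o['joints'])
E
python3 st.py; python3 - <<'E'
from m import *
c=cam('wrist');w=cloud(c);save(c,'w1.png',s=1.3)
p=w.reshape(-1,3)
for lo,hi in((.17,.225),(.205,.225)):
    t=p[(p[:,2]>lo)&(p[:,2]<hi)&(abs(p[:,0]-.546)<.03)&(abs(p[:,1]-.271)<.03)]
    if len(t)>10: print(lo,circ(t),np.median(t,0),(t.min(0)+t.max(0))/2,t.max(0)-t.min(0),len(t))
t=p[(p[:,2]>.07)&(p[:,2]<.08)&(abs(p[:,0]-.546)<.07)&(abs(p[:,1]-.271)<.07)]
print(cv2.minAreaRect(t[:,:2].astype('f')*1000) if len(t) else 0)
E
```

```text
t 1.725 p [0.5458 0.2705 0.2609] x [-1.      0.0007  0.001 ] z [-0.001 -0.    -1.   ] F [-0.6316 -0.2053 -0.7446] op 0.08557419314138404 0.0 q [ 0.2679  0.4872  1.1694  0.0002  1.486  -1.3022]
0.17 (array([0.5433, 0.2708]), np.float64(0.006736775002566994)) [0.54   0.2706 0.2131] [0.5447 0.2708 0.1933] [0.0179 0.0178 0.0462] 930
0.205 (array([0.5438, 0.2708]), np.float64(0.006350943379264639)) [0.5429 0.2705 0.2143] [0.5448 0.2706 0.2107] [0.0178 0.0174 0.0113] 602
((545.2391357421875, 270.8414001464844), (90.15825653076172, 90.31671905517578), 66.67033386230469)
```

View pics/w1.png

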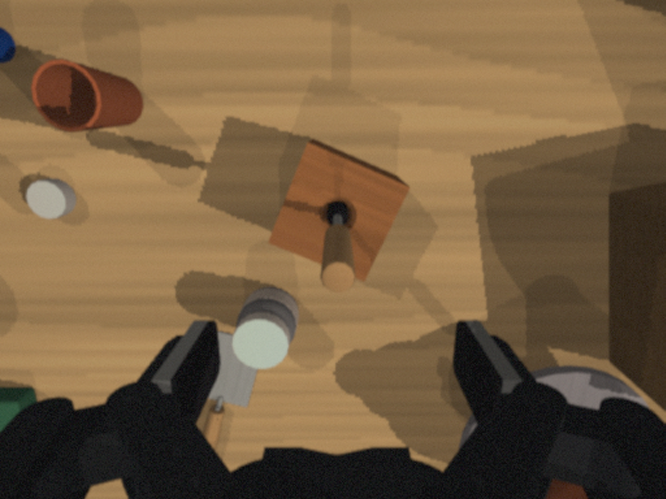

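The wrist view shows the handle top (338,276) centred between the open fingers, above the stand hole. The brush is upright and the jar (262,340) is clear.

Call:
{"op": "arm_command", "data": {"rows": "1 0 20 0 0 0 1; 0 0 20 0 0 0 1; 0 0 20 0 0 0 1; 0 0 20 0 0 0 1; 0 0 15 0 0 0 1; 0 0 0 0 0 0 1; 0 0 0 0 0 0 0; 0 0 0 0 0 0 0; 0 0 0 0 0 0 0; 0 0 0 0 0 0 0; 0 0 0 0 0 0 0; 0 0 0 0 0 0 0", "force": 50}}

```text
time: 3.28
eef_pos: [0.5454, 0.2703, 0.1667]
ee_rot: [0.001, 3.141, 0.001]
contact_force: [0.5, 0.9, 3.1]
opening: 0.0172
gripper_force: 48.8
```

```bash
python3 st.py
```

```text
t 3.275 p [0.5454 0.2703 0.1667] x [-1.      0.0008 -0.0008] z [ 0.0008  0.0003 -1.    ] F [0.4939 0.8972 3.106 ] op 0.017195446291987413 48.840656876564026 q [ 0.2679  0.5482  1.3204  0.0001  1.2722 -1.3022]
```

Call:
{"op": "arm_command", "data": {"rows": "0 0 -20 0 0 0 0; 0 0 -20 0 0 0 0; 0 0 -25 0 0 0 0; 0 0 -25 0 0 0 0; 0 0 -25 0 0 0 0; 0 0 -25 0 0 0 0; 12 -26 0 0 0 0 0; 16 -35 0 0 0 0 0; 18 -40 0 0 0 0 0; 18 -40 0 0 0 0 0; 16 -35 0 0 0 0 0; 12.5 -27 0 0 0 0 0; 0 0 0 0 0 0 0; 0 0 0 0 0 0 0; 0 0 0 0 0 0 0"}}

```text
time: 5.15
eef_pos: [0.4527, 0.0679, 0.3061]
ee_rot: [0.0, -3.141, -0.0]
contact_force: [-0.3, 0.1, -0.2]
opening: 0.0169
gripper_force: 48.9
```

```bash
python3 st.py; cat > look.py <<'E'
from m import *
import sys
# usage: look.py tag  ; relocates terracotta things by cloud, and brush head if held
P={}
for n in('scene','side'):
    c=cam(n);w=cloud(c);P[n]=w.reshape(-1,3);save(c,sys.argv[1]+n+'.png',s=1.55)
    hsv=cv2.cvtColor(c['image'],cv2.COLOR_RGB2HSV)
    m=((hsv[...,0]<11)|(hsv[...,0]>172))&(hsv[...,1]>110)&(w[...,2]>.02)&(w[...,2]<.13)&(abs(w[...,0]-.5)<.25)&(w[...,1]>-.3)&(w[...,1]<.2)
    k,l,s,_=cv2.connectedComponentsWithStats(m.astype('u1'))
    for i in range(1,k):
        if s[i,4]<60: continue
        p=w[l==i];z=np.percentile(p[:,2],97);t=p[p[:,2]>z-.007]
        cc,r=circ(t);print(n,'z %.3f'%z,cc,'r %.4f'%r,'bbox',(t.min(0)+t.max(0))[:2]/2,s[i,4])
    o=get_obs()['eef_pos']
    q=P[n]; q=q[(np.hypot(q[:,0]-o[0],q[:,1]-o[1])<.022)&(q[:,2]<o[2]-.005)&(q[:,2]>o[2]-.16)]
    for lo,hi in((.155,.12),(.12,.09),(.07,.04),(.03,.005)):
        t=q[(q[:,2]>o[2]-lo)&(q[:,2]<o[2]-hi)]
        if len(t)>5: print('  brush',lo,t.mean(0)-o,'bbox',((t.min(0)+t.max(0))/2-o)[:2],len(t))
    if len(q): print('  zmin below tcp',o[2]-np.percentile(q[:,2],1))
E
python3 look.py a
```

```text
t 5.15 p [0.4527 0.0679 0.3061] x [-1.     -0.0001  0.0004] z [-0.0004  0.0001 -1.    ] F [-0.2979  0.098  -0.1941] op 0.016937485286841865 48.94317984580994 q [-0.108   0.1159  1.5482  0.0001  1.4779 -1.6789]
scene z 0.080 [0.4532 0.0667] r 0.0241 bbox [0.4535 0.0668] 528
scene z 0.092 [ 0.4786 -0.1002] r 0.0181 bbox [ 0.479  -0.1002] 463
scene z 0.055 [ 0.621  -0.1597] r 0.0453 bbox [ 0.6212 -0.1594] 1220
  brush 0.155 [ 0.0042 -0.0018 -0.1358] bbox [0.0013 0.0002] 99
  brush 0.12 [ 0.0048 -0.0021 -0.1047] bbox [ 0.0029 -0.0005] 91
  brush 0.07 [ 0.0018 -0.0004 -0.055 ] bbox [ 0.0019 -0.0004] 42
  brush 0.03 [ 0.0057 -0.0021 -0.0176] bbox [ 0.0044 -0.001 ] 91
  zmin below tcp 0.15048493680676087
side z 0.054 [ 0.6194 -0.1588] r 0.0443 bbox [ 0.6526 -0.1624] 118
side z 0.052 [ 0.6099 -0.1488] r 0.0331 bbox [ 0.5906 -0.1284] 114
side z 0.089 [ 0.4698 -0.0881] r 0.0065 bbox [ 0.4675 -0.0852] 116
side z 0.079 [0.4527 0.068 ] r 0.0219 bbox [0.4533 0.0689] 162
side z 0.074 [0.4458 0.0757] r 0.0148 bbox [0.4401 0.0855] 100
  brush 0.155 [-0.0002  0.0058 -0.1363] bbox [-0.0003  0.0042] 119
  brush 0.12 [ 0.0001  0.0057 -0.105 ] bbox [-0.0001  0.0042] 121
  brush 0.07 [-0.0001  0.0026 -0.0538] bbox [-0.0001  0.0024] 57
  brush 0.03 [ 0.0002  0.0071 -0.018 ] bbox [-0.0001  0.0054] 112
  zmin below tcp 0.14965998433875097
```

Call:
{"op": "arm_command", "data": {"rows": "0 -0.5 20 0 0 0 0; 0 0 25 0 0 0 0; 0 0 25 0 0 0 0; 0 0 25 0 0 0 0; 0 0 25 0 0 0 0; 0 0 15 0 0 0 0; 0 0 5 0 0 0 0; 0 0 2 0 0 0 0; 0 0 1.5 0 0 0 0; 0 0 1 0 0 0 0; 0 0 0 0 0 0 0; 0 0 0 0 0 0 0"}}

```text
time: 6.75
eef_pos: [0.4526, 0.0668, 0.1619]
ee_rot: [0.001, 3.141, -0.0]
contact_force: [0.2, 0.8, -1.4]
opening: 0.017
gripper_force: 48.9
```

Call:
{"op": "arm_command", "data": {"rows": "0 0 1 0 0 0 0; 0 0 0 0 0 0 0"}}

```text
time: 7.0
eef_pos: [0.4531, 0.0668, 0.1616]
ee_rot: [0.001, 3.14, -0.0]
contact_force: [-0.4, 0.0, 6.5]
opening: 0.0166
gripper_force: 49.8
```

Call:
{"op": "arm_command", "data": {"rows": "0 0 1 0 0 0 0; 0 0 0 0 0 0 0; 0 0 -15 0 0 0 0; 0 0 -20 0 0 0 0; 0 0 -16 0 0 0 0; 0 0 -10 0 0 0 0; 0 0 0 0 0 0 0; 0 0 0 0 0 0 0; 0 0 16 0 0 0 0; 0 0 20 0 0 0 0; 0 0 15 0 0 0 0; 0 0 6 0 0 0 0; 0 0 3 0 0 0 0; 0 0 1 0 0 0 0; 0 0 0 0 0 0 0; 0 0 0 0 0 0 0"}}

```text
time: 9.0
eef_pos: [0.4534, 0.0668, 0.1616]
ee_rot: [0.001, 3.139, -0.0]
contact_force: [-2.2, -0.3, 12.0]
opening: 0.0167
gripper_force: 50.5
```

Call:
{"op": "arm_command", "data": {"rows": "0 0 -15 0 0 0 0; 0 0 -25 0 0 0 0; 0 0 -25 0 0 0 0; 0 0 -25 0 0 0 0; 0 0 -30 0 0 0 0; 0 0 -25 0 0 0 0; -4 -26 0 0 0 0 0; -6 -40 0 0 0 0 0; -6 -40 0 0 0 0 0; -6 -40 0 0 0 0 0; -3.5 -20.5 0 0 0 0 0; 0 0 0 0 0 0 0; 0 0 0 0 0 0 0; 0 0 0 0 0 0 0"}}

```text
time: 10.75
eef_pos: [0.4779, -0.0987, 0.305]
ee_rot: [-0.001, 3.141, 0.0]
contact_force: [0.0, 0.6, 0.2]
opening: 0.0169
gripper_force: 49.0
```

```bash
python3 st.py; python3 look.py b
```

```text
t 10.75 p [ 0.4779 -0.0987  0.305 ] x [-1.     -0.0005 -0.0003] z [ 0.0003  0.     -1.    ] F [0.0418 0.5976 0.1946] op 0.016927147968363313 49.002782106399536 q [-0.4444  0.1858  1.4694  0.0002  1.4862 -2.0158]
scene z 0.080 [0.4535 0.0664] r 0.0240 bbox [0.4525 0.0669] 516
scene z 0.092 [ 0.4786 -0.1003] r 0.0183 bbox [ 0.4774 -0.0999] 465
scene z 0.055 [ 0.621  -0.1597] r 0.0453 bbox [ 0.621  -0.1597] 1207
  brush 0.155 [ 0.0046 -0.0009 -0.1359] bbox [0.0022 0.0007] 114
  brush 0.12 [ 0.005  -0.0009 -0.1046] bbox [ 0.0026 -0.0004] 104
  brush 0.07 [ 0.0019 -0.0001 -0.0548] bbox [0.0018 0.    ] 50
  brush 0.03 [ 0.0056 -0.001  -0.017 ] bbox [ 0.0042 -0.0002] 108
  zmin below tcp 0.15033138317251843
side z 0.056 [ 0.6197 -0.1587] r 0.0441 bbox [ 0.6526 -0.1642] 118
side z 0.053 [ 0.6168 -0.1556] r 0.0422 bbox [ 0.5996 -0.1268] 128
side z 0.087 [ 0.4682 -0.0878] r 0.0053 bbox [ 0.4664 -0.0859] 111
side z 0.079 [0.4525 0.0691] r 0.0229 bbox [0.453 0.07 ] 189
side z 0.073 [0.4446 0.0775] r 0.0127 bbox [0.4381 0.0855] 104
  brush 0.155 [-0.0004  0.0058 -0.1363] bbox [-0.0003  0.0045] 105
  brush 0.12 [-0.0002  0.0059 -0.1049] bbox [-0.      0.0045] 105
  brush 0.07 [-0.0003  0.0027 -0.0547] bbox [-0.0002  0.0014] 48
  brush 0.03 [-0.0003  0.0066 -0.0178] bbox [-0.0002  0.0055] 104
  zmin below tcp 0.15061591854550083
```

View pics/bside.png

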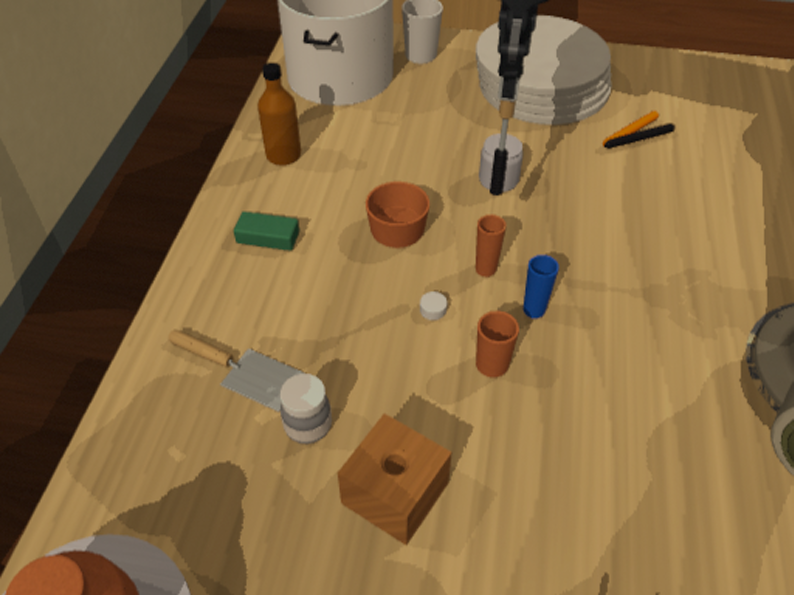

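The brush hangs straight (tip 497,190) above the slim tumbler (490,225), and nothing has been disturbed.

Call:
{"op": "arm_command", "data": {"rows": "-0.5 -1 20 0 0 0 0; 0 0 25 0 0 0 0; 0 0 20 0 0 0 0; 0 0 15 0 0 0 0; 0 0 20 0 0 0 0; 0 0 20 0 0 0 0; 0 0 15 0 0 0 0; 0 0 5 0 0 0 0; 0 0 2 0 0 0 0; 0 0 1 0 0 0 0; 0 0 0 0 0 0 0; 0 0 0 0 0 0 0"}}

```text
time: 12.35
eef_pos: [0.4785, -0.1008, 0.1621]
ee_rot: [0.001, 3.141, -0.0]
contact_force: [-0.2, -0.3, -1.2]
opening: 0.0166
gripper_force: 49.0
```

Call:
{"op": "arm_command", "data": {"rows": "0 0 1 0 0 0 0; 0 0 0 0 0 0 0"}}

```text
time: 12.6
eef_pos: [0.4789, -0.1009, 0.1616]
ee_rot: [0.001, 3.14, -0.001]
contact_force: [0.2, 0.2, 5.3]
opening: 0.0167
gripper_force: 49.7
```

Call:
{"op": "arm_command", "data": {"rows": "0 0.5 1 0 0 0 0; 0 0 0 0 0 0 0; 0 0 -15 0 0 0 0; 0 0 -20 0 0 0 0; 0 0 -22 0 0 0 0; 0 0 -16 0 0 0 0; 0 0 0 0 0 0 0; 0 0 0 0 0 0 0; 0 0 16 0 0 0 0; 0 0 20 0 0 0 0; 0 0 20 0 0 0 0; 0 0 11 0 0 0 0; 0 0 5 0 0 0 0; 0 0 1 0 0 0 0; 0 0 0 0 0 0 0; 0 0 0 0 0 0 0"}}

```text
time: 14.6
eef_pos: [0.479, -0.1004, 0.1616]
ee_rot: [0.001, 3.139, -0.001]
contact_force: [-2.1, 0.9, 11.6]
opening: 0.0169
gripper_force: 50.6
```

Call:
{"op": "arm_command", "data": {"rows": "0 0 -15 0 0 0 0; 0 0 -25 0 0 0 0; 0 0 -25 0 0 0 0; 0 0 -25 0 0 0 0; 0 0 -30 0 0 0 0; 0 0 -25 0 0 0 0; -6 31 0 0 0 0 0; -7 40 0 0 0 0 0; -7 40 0 0 0 0 0; -7 40 0 0 0 0 0; -7 40 0 0 0 0 0; -7 40 0 0 0 0 0; -7 40 0 0 0 0 0; -7 40 0 0 0 0 0; -7 35 0 0 0 0 0; -5 25 0 0 0 0 0; 0 0 0 0 0 0 0; 0 0 0 0 0 0 0; 0 0 0 0 0 0 0"}}

```text
time: 16.98
eef_pos: [0.5458, 0.2699, 0.3052]
ee_rot: [0.003, 3.141, 0.0]
contact_force: [-0.8, -0.2, 0.3]
opening: 0.0168
gripper_force: 49.0
```

```bash
python3 st.py; python3 look.py c
```

```text
t 16.975 p [0.5458 0.2699 0.3052] x [-1.      0.0018 -0.0004] z [ 0.0004  0.     -1.    ] F [-0.8032 -0.2129  0.2667] op 0.01681436659426151 49.04086410999298 q [ 0.2672  0.4716  1.081  -0.0001  1.5886 -1.3019]
scene z 0.080 [0.4531 0.0665] r 0.0238 bbox [0.4529 0.0663] 526
scene z 0.092 [ 0.4785 -0.0998] r 0.0179 bbox [ 0.4785 -0.0998] 453
scene z 0.056 [ 0.6211 -0.1597] r 0.0453 bbox [ 0.621  -0.1597] 1221
  brush 0.155 [ 0.004  -0.0031 -0.1353] bbox [ 0.0013 -0.0005] 104
  brush 0.12 [ 0.004  -0.0032 -0.1047] bbox [ 0.0012 -0.0016] 93
  brush 0.07 [ 0.0012 -0.0013 -0.0547] bbox [ 0.0017 -0.0013] 47
  brush 0.03 [ 0.0049 -0.0038 -0.0172] bbox [ 0.0021 -0.0019] 106
  zmin below tcp 0.14991027242300306
side z 0.091 [ 0.4782 -0.0986] r 0.0177 bbox [ 0.4789 -0.0988] 254
side z 0.077 [0.4529 0.0673] r 0.0217 bbox [0.467  0.0621] 127
side z 0.073 [0.4371 0.083 ] r 0.0049 bbox [0.4355 0.0846] 73
  brush 0.155 [-0.001   0.0059 -0.1366] bbox [-0.0003  0.0051] 124
  brush 0.12 [-0.0014  0.0059 -0.1047] bbox [-0.0009  0.0042] 125
  brush 0.07 [-0.0006  0.0026 -0.0548] bbox [-0.0005  0.0022] 57
  brush 0.03 [-0.0016  0.0066 -0.0193] bbox [-0.0008  0.0051] 107
  zmin below tcp 0.1514383510163443
```

Call:
{"op": "arm_command", "data": {"rows": "0.4 0.5 20 0 0 0 0; 0 0 25 0 0 0 0; 0 0 15 0 0 0 0; 0 0 10 0 0 0 0; 0 0 15 0 0 0 0; 0 0 20 0 0 0 0; 0 0 20 0 0 0 0; 0 0 10 0 0 0 0; 0 0 2 0 0 0 0; 0 0 1 0 0 0 0; 0 0 1 0 0 0 0; 0 0 0 0 0 0 0; 0 0 0 0 0 0 0"}}

```text
time: 18.7
eef_pos: [0.5457, 0.2713, 0.1667]
ee_rot: [0.001, 3.14, 0.001]
contact_force: [-0.6, 0.1, 5.5]
opening: 0.0171
gripper_force: 49.5
```

Call:
{"op": "arm_command", "data": {"rows": "0 0 0 0 0 0 1; 0 0 0 0 0 0 1; 0 0 0 0 0 0 1; 0 0 0 0 0 0 1; 0 0 -15 0 0 0 1; 0 0 -25 0 0 0 1; 0 0 -30 0 0 0 1; 0 0 -30 0 0 0 1; 12 -26 0 0 0 0 1; 16 -35 0 0 0 0 1; 18 -40 0 0 0 0 1; 18 -40 0 0 0 0 1; 16 -35 0 0 0 0 1; 12 -28 0 0 0 0 1; 0 0 0 0 0 0 1; 0 0 0 0 0 0 1; 0 0 0 0 0 0 1"}}

```text
time: 20.82
eef_pos: [0.4534, 0.0679, 0.266]
ee_rot: [-0.0, 3.141, 0.0]
contact_force: [0.4, -0.2, -0.5]
opening: 0.0855
gripper_force: 0.0
```

```bash
python3 st.py; python3 look.py d; python3 - <<'E'
from m import *
for n in('scene','side'):
    p=cloud(cam(n)).reshape(-1,3)
    t=p[(p[:,2]>.16)&(p[:,2]<.23)&(abs(p[:,0]-.546)<.03)&(abs(p[:,1]-.271)<.03)]
    print('handle',np.percentile(t[:,2],98),circ(t))
E
```

```text
t 20.825 p [0.4534 0.0679 0.266 ] x [-1.     -0.0002 -0.0002] z [ 0.0002  0.0001 -1.    ] F [ 0.3735 -0.219  -0.4724] op 0.08554981905024811 0.0 q [-0.1078  0.139   1.6253  0.0001  1.3772 -1.6788]
scene z 0.080 [0.4532 0.0667] r 0.0239 bbox [0.4528 0.0668] 536
scene z 0.092 [ 0.479  -0.0998] r 0.0179 bbox [ 0.4781 -0.1001] 457
scene z 0.055 [ 0.621  -0.1598] r 0.0454 bbox [ 0.6205 -0.1597] 1187
side z 0.055 [ 0.6159 -0.1582] r 0.0476 bbox [ 0.6582 -0.1587] 103
side z 0.052 [ 0.6114 -0.1491] r 0.0343 bbox [ 0.594  -0.1286] 120
side z 0.084 [ 0.4698 -0.0834] r 0.0038 bbox [ 0.47   -0.0831] 93
side z 0.078 [0.4526 0.0675] r 0.0221 bbox [0.4525 0.0674] 155
side z 0.076 [0.4448 0.0763] r 0.0142 bbox [0.4361 0.0844] 87
handle 0.21480213218109845 (array([0.5475, 0.2698]), np.float64(0.00667145451145373))
handle 0.21651285320878425 (array([0.5455, 0.2735]), np.float64(0.006974633304545899))
```

View pics/dside.png

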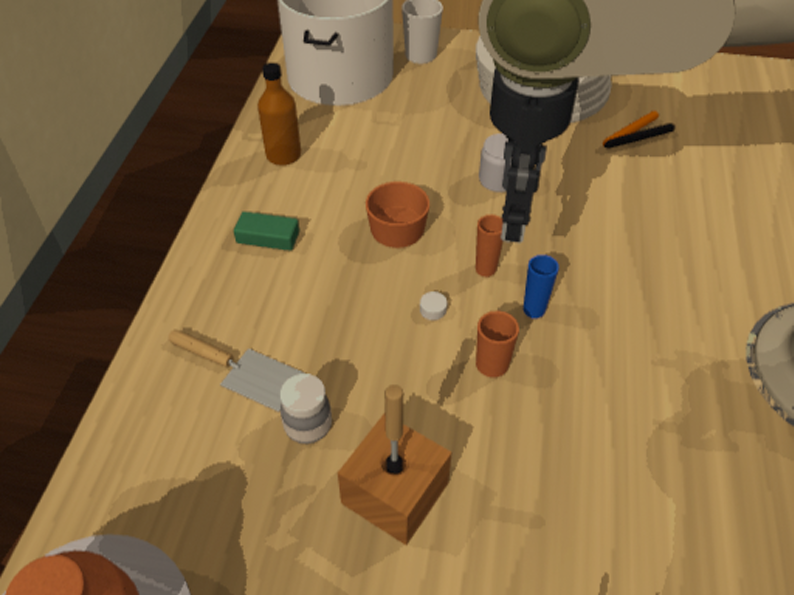

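The side view shows the brush back home (395,400), standing straight in the hole as before, with everything else unmoved. Next I grip the mid tumbler near its rim.

Call:
{"op": "arm_command", "data": {"rows": "0 -0.8 30 0 0 0 1; 0 0 40 0 0 0 1; 0 0 40 0 0 0 1; 0 0 40 0 0 0 1; 0 0 30 0 0 0 1; 0 0 20 0 0 0 1; 0 0 12 0 0 0 1; 0 0 6 0 0 0 1; 0 0 0 0 0 0 1; 0 0 0 0 0 0 0; 0 0 0 0 0 0 0; 0 0 0 0 0 0 0; 0 0 0 0 0 0 0; 0 0 0 0 0 0 0; 0 0 0 0 0 0 0", "force": 35}}

```text
time: 22.9
eef_pos: [0.4536, 0.0665, 0.0485]
ee_rot: [0.001, 3.14, -0.0]
contact_force: [-0.5, 0.2, 7.2]
opening: 0.0494
gripper_force: 35.9
```

Call:
{"op": "arm_command", "data": {"rows": "0 0 -10 0 0 0 0; 0 0 -20 0 0 0 0; 0 0 -30 0 0 0 0; 0 0 -30 0 0 0 0; 0 0 -30 0 0 0 0; -13 -17.5 -10 0 0 0 0; -22 -30 0 0 0 0 0; -24 -32 0 0 0 0 0; -24 -32 0 0 0 0 0; -24 -32 0 0 0 0 0; -24 -32 0 0 0 0 0; -20 -28 0 0 0 0 0; -16 -22 0 0 0 0 0; 0 0 0 0 0 0 0; 0 0 0 0 0 0 0; 0 0 0 0 0 0 0"}}

```text
time: 24.9
eef_pos: [0.6197, -0.1583, 0.1781]
ee_rot: [-0.0, -3.142, -0.0]
contact_force: [0.1, -0.5, -1.9]
opening: 0.0497
gripper_force: 36.8
```

```bash
python3 st.py; python3 look.py e
```

```text
t 24.9 p [ 0.6197 -0.1583  0.1781] x [-1.      0.      0.0001] z [-0.0001  0.0001 -1.    ] F [ 0.1056 -0.4528 -1.8811] op 0.04969272373516722 36.82915116335032 q [-0.433   0.6078  1.1918  0.0001  1.342  -2.0038]
scene z 0.091 [ 0.4788 -0.0995] r 0.0178 bbox [ 0.4786 -0.0959] 390
scene z 0.056 [ 0.6211 -0.1598] r 0.0454 bbox [ 0.6202 -0.1597] 1256
  brush 0.07 [ 0.015 -0.003 -0.044] bbox [ 0.01   -0.0003] 73
  brush 0.03 [ 0.0175 -0.0034 -0.0192] bbox [ 0.0128 -0.0009] 162
  zmin below tcp 0.04835535350848544
side z 0.055 [ 0.6199 -0.1581] r 0.0441 bbox [ 0.6582 -0.1586] 113
side z 0.053 [ 0.6088 -0.1469] r 0.0314 bbox [ 0.5908 -0.1291] 116
side z 0.088 [ 0.4784 -0.0983] r 0.0180 bbox [ 0.4674 -0.099 ] 149
  brush 0.07 [ 0.0022  0.016  -0.0444] bbox [-0.0008  0.0133] 22
  brush 0.03 [ 0.0033  0.0187 -0.0192] bbox [0.0052 0.0126] 28
  zmin below tcp 0.047304592683295954
```

View pics/escene.png

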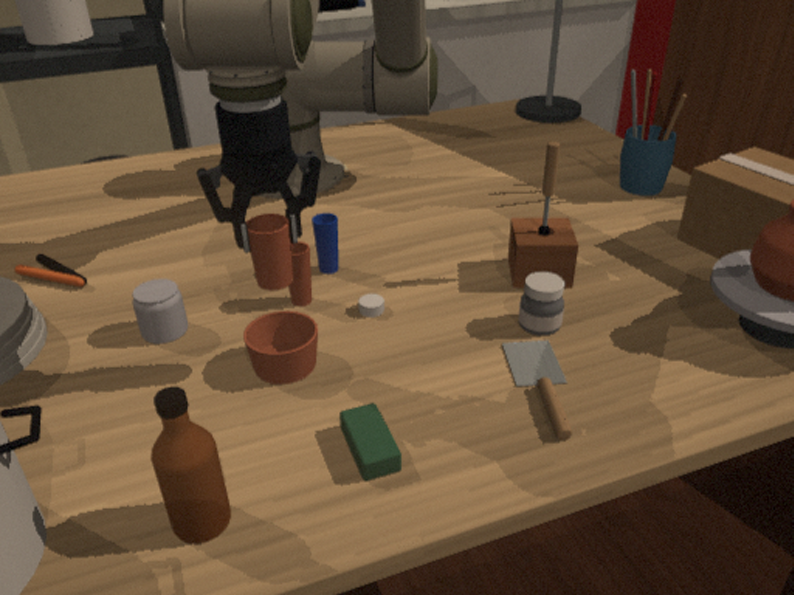

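The mid tumbler hangs upright in the fingers (270,252) above the basin (282,347), which hasn't moved. Next I lower it.

Call:
{"op": "arm_command", "data": {"rows": "-1 -1 15 0 0 0 0; 0 0 25 0 0 0 0; 0 0 25 0 0 0 0; 0 0 20 0 0 0 0; 0 0 15 0 0 0 0; 0 0 10 0 0 0 0; 0 0 6 0 0 0 0; 0 0 2 0 0 0 0; 0 0 1 0 0 0 0; 0 0 0.5 0 0 0 0; 0 0 0 0 0 0 0; 0 0 0 0 0 0 0"}}

```text
time: 26.5
eef_pos: [0.6211, -0.1602, 0.0586]
ee_rot: [0.001, 3.141, -0.0]
contact_force: [-1.0, -0.1, 0.4]
opening: 0.0495
gripper_force: 36.9
```

Call:
{"op": "arm_command", "data": {"rows": "0 0 0.7 0 0 0 0; 0 0 0.5 0 0 0 0; 0 0 0 0 0 0 0"}}

```text
time: 26.88
eef_pos: [0.6216, -0.1601, 0.0585]
ee_rot: [0.001, 3.14, -0.001]
contact_force: [-1.5, 1.0, 8.4]
opening: 0.0496
gripper_force: 37.6
```

Call:
{"op": "arm_command", "data": {"rows": "0 0 -0.5 0 0 0 0.75; 0 0 0 0 0 0 0.75; 0 0 0 0 0 0 0.75; 0 0 0 0 0 0 0.75; 0 0 -10 0 0 0 0.75; 0 0 -20 0 0 0 0.75; 0 0 -30 0 0 0 0.9; 0 0 -40 0 0 0 1; 0 0 -40 0 0 0 1; 23 10 -12 0 0 0 1; 40 17 0 0 0 0 1; 40 17 0 0 0 0 1; 40 16 0 0 0 0 1; 0 0 0 0 0 0 1; 0 0 0 0 0 0 1; 0 0 0 0 0 0 1"}}

```text
time: 28.88
eef_pos: [0.4787, -0.1004, 0.2097]
ee_rot: [0.002, 3.141, -0.0]
contact_force: [-1.2, -0.9, -0.5]
opening: 0.0856
gripper_force: 0.0
```

```bash
python3 st.py; python3 look.py f
```

```text
t 28.875 p [ 0.4787 -0.1004  0.2097] x [-1.      0.001  -0.0004] z [ 0.0004 -0.0002 -1.    ] F [-1.1774 -0.8511 -0.4583] op 0.08556401451955559 0.0 q [-0.4469  0.2524  1.6363 -0.      1.2524 -2.0167]
scene z 0.092 [ 0.4784 -0.0999] r 0.0179 bbox [ 0.478 -0.1  ] 475
scene z 0.090 [ 0.6211 -0.1596] r 0.0238 bbox [ 0.6208 -0.1594] 1587
  brush 0.155 [ 0.0063 -0.0012 -0.1344] bbox [-0.0003 -0.0004] 290
  brush 0.12 [-0.0012  0.0011 -0.1182] bbox [-0.0007  0.0002] 58
  zmin below tcp 0.1587125972574381
side z 0.087 [ 0.6193 -0.1583] r 0.0237 bbox [ 0.6194 -0.1572] 558
side z 0.086 [ 0.47   -0.0882] r 0.0065 bbox [ 0.4683 -0.0859] 108
  brush 0.155 [-0.0006  0.0034 -0.1351] bbox [-0.0008  0.0013] 304
  brush 0.12 [ 0.      0.0012 -0.1178] bbox [-0.0005  0.0016] 82
  zmin below tcp 0.15875586616479626
```

View pics/fside.png

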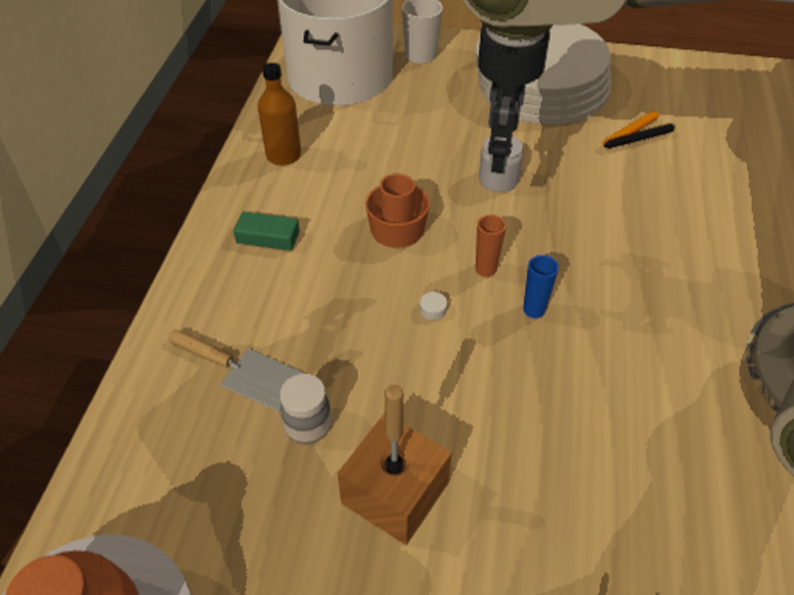

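The side view shows the mid tumbler standing centred in the basin (398,190), top at about 90 mm, with the slim tumbler still in place (490,225).

Call:
{"op": "arm_command", "data": {"rows": "0 0.6 25 0 0 0 1; 0 0 35 0 0 0 1; 0 0 35 0 0 0 1; 0 0 25 0 0 0 1; 0 0 13 0 0 0 1; 0 0 5 0 0 0 1; 0 0 0 0 0 0 1; 0 0 0 0 0 0 0; 0 0 0 0 0 0 0; 0 0 0 0 0 0 0; 0 0 0 0 0 0 0; 0 0 0 0 0 0 0; 0 0 0 0 0 0 0", "force": 40}}

```text
time: 30.6
eef_pos: [0.4784, -0.0996, 0.0722]
ee_rot: [0.001, 3.141, -0.001]
contact_force: [-0.3, 0.5, 5.8]
opening: 0.0378
gripper_force: 40.3
```

Call:
{"op": "arm_command", "data": {"rows": "0 0 -8 0 0 0 0; 0 0 -15 0 0 0 0; 0 0 -25 0 0 0 0; 0 0 -30 0 0 0 0; 0 0 -30 0 0 0 0; 0 0 -22 0 0 0 0; -16 -7 0 0 0 0 0; -22 -9 0 0 0 0 0; -24 -10 0 0 0 0 0; -24 -10 0 0 0 0 0; -24 -10 0 0 0 0 0; -20 -8.5 0 0 0 0 0; -12 -5 0 0 0 0 0; 0 0 0 0 0 0 0; 0 0 0 0 0 0 0; 0 0 0 0 0 0 0"}}

```text
time: 32.6
eef_pos: [0.6196, -0.1588, 0.202]
ee_rot: [0.001, 3.141, -0.0]
contact_force: [-0.7, -0.3, -0.8]
opening: 0.0373
gripper_force: 40.4
```

```bash
python3 st.py; python3 look.py g; python3 - <<'E'
from m import *
o=get_obs()['eef_pos']
for n in('scene','side'):
    p=cloud(cam(n)).reshape(-1,3)
    for lo,hi in((-.075,-.055),(-.055,-.035),(-.03,-.005)):
        t=p[(p[:,2]-o[2]>lo)&(p[:,2]-o[2]<hi)&(np.hypot(*(p[:,:2]-o[:2]).T)<.03)]
        if len(t)>8: print(n,lo,circ(t)[0]-o[:2],circ(t)[1],len(t))
E
```

```text
t 32.6 p [ 0.6196 -0.1588  0.202 ] x [-1.      0.0007 -0.0002] z [ 0.0002 -0.0001 -1.    ] F [-0.6644 -0.3037 -0.7762] op 0.037322997282033685 40.355988472256286 q [-0.4337  0.591   1.157   0.      1.3935 -2.0038]
scene z 0.089 [ 0.6211 -0.1597] r 0.0237 bbox [ 0.6211 -0.1597] 1602
  brush 0.155 [-0.0131  0.004  -0.1307] bbox [-0.0002  0.0009] 97
  brush 0.12 [-0.0143  0.006  -0.1153] bbox [-0.002   0.0017] 38
  brush 0.07 [ 0.0116 -0.0019 -0.0548] bbox [ 0.0082 -0.0006] 230
  brush 0.03 [ 0.0132 -0.0022 -0.0174] bbox [ 0.0098 -0.0002] 230
  zmin below tcp 0.15476208450505102
side z 0.089 [ 0.6207 -0.1581] r 0.0226 bbox [ 0.629  -0.1569] 265
side z 0.085 [ 0.6114 -0.1527] r 0.0153 bbox [ 0.6019 -0.1462] 248
side z 0.053 [ 0.6144 -0.1507] r 0.0371 bbox [ 0.5971 -0.1258] 140
  brush 0.155 [-0.0006 -0.0059 -0.1351] bbox [ 0.0005 -0.0001] 82
  brush 0.12 [-0.0001 -0.0074 -0.1152] bbox [ 0.0001 -0.0005] 23
  brush 0.07 [-0.0023  0.0121 -0.0546] bbox [-0.0008  0.0093] 151
  brush 0.03 [-0.0024  0.0139 -0.0171] bbox [0.0002 0.0097] 157
  zmin below tcp 0.1556160713955734
scene -0.075 [ 0.0003 -0.0003] 0.014673935647568139 125
scene -0.055 [ 0.0007 -0.0004] 0.015455761974410828 159
scene -0.03 [ 0.0005 -0.0003] 0.016838013089947434 228
side -0.075 [-0.0002  0.0014] 0.014177258488460742 78
side -0.055 [-0.0005  0.001 ] 0.015190139185098109 104
side -0.03 [-0.0001  0.0015] 0.016336272735816847 146
```

View pics/gside.png

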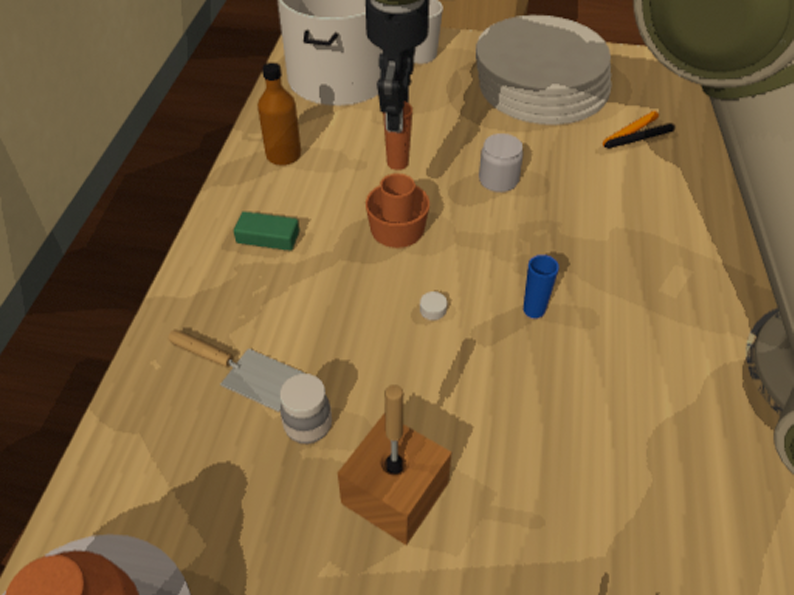

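The slim tumbler hangs vertical (398,140) above the mid tumbler (398,190). Next I lower it into the nest.

Call:
{"op": "arm_command", "data": {"rows": "-1.2 -0.4 15 0 0 0 0; 0 0 15 0 0 0 0; 0 0 15 0 0 0 0; 0 0 15 0 0 0 0; 0 0 15 0 0 0 0; 0 0 12 0 0 0 0; 0 0 10 0 0 0 0; 0 0 6 0 0 0 0; 0 0 3 0 0 0 0; 0 0 2 0 0 0 0; 0 0 0 0 0 0 0; 0 0 0 0 0 0 0"}}

```text
time: 34.3
eef_pos: [0.6213, -0.1595, 0.0939]
ee_rot: [0.001, 3.141, -0.0]
contact_force: [-0.1, -0.1, -1.1]
opening: 0.0377
gripper_force: 40.4
```

Call:
{"op": "arm_command", "data": {"rows": "0 0 1 0 0 0 0; 0 0 0 0 0 0 0"}}

```text
time: 34.55
eef_pos: [0.6211, -0.1594, 0.0926]
ee_rot: [-0.001, -3.141, -0.0]
contact_force: [-0.4, -0.2, -0.8]
opening: 0.0378
gripper_force: 40.4
```

Call:
{"op": "arm_command", "data": {"rows": "0 0 0.8 0 0 0 0; 0 0 0 0 0 0 0"}}

```text
time: 34.8
eef_pos: [0.6214, -0.1595, 0.0922]
ee_rot: [0.001, 3.141, -0.0]
contact_force: [-0.4, -0.2, 2.4]
opening: 0.0374
gripper_force: 40.7
```

Contact came at the expected height. Now I release and retreat.

Call:
{"op": "arm_command", "data": {"rows": "0 0 0 0 0 0 0.6; 0 0 0 0 0 0 0.7; 0 0 0 0 0 0 0.7; 0 0 0 0 0 0 0.7; 0 0 -10 0 0 0 0.7; 0 0 -20 0 0 0 0.7; 0 0 -30 0 0 0 0.9; 0 0 -40 0 0 0 1; 0 0 -40 0 0 0 1; 40 17 0 0 0 0 1; 40 17 0 0 0 0 1; 40 17 0 0 0 0 1; 40 16 0 0 0 0 1; 0 0 0 0 0 0 1; 0 0 0 0 0 0 1; 0 0 0 0 0 0 1"}}

```text
time: 36.8
eef_pos: [0.4619, -0.0927, 0.2319]
ee_rot: [0.002, 3.141, -0.0]
contact_force: [-0.1, -0.1, 0.7]
opening: 0.0849
gripper_force: 0.0
```

```bash
python3 st.py; python3 look.py k; python3 - <<'E'
from m import *
for n in('scene','side'):
    w=cloud(cam(n)); p=w.reshape(-1,3)
    t=p[(np.hypot(p[:,0]-.621,p[:,1]+.159)<.03)&(p[:,2]>.1)&(p[:,2]<.14)]; print('slim top',np.percentile(t[:,2],98),circ(t))
    t=p[(np.hypot(p[:,0]-.546,p[:,1]-.271)<.03)&(p[:,2]>.16)&(p[:,2]<.23)]; print('brush',np.percentile(t[:,2],98),circ(t))
E
```

```text
t 36.8 p [ 0.4619 -0.0927  0.2319] x [-1.      0.001  -0.0003] z [ 0.0003 -0.0001 -1.    ] F [-0.0804 -0.1482  0.6872] op 0.084918080259713 0.0 q [-0.4475  0.1931  1.651   0.      1.2971 -2.0173]
scene z 0.111 [ 0.622  -0.1601] r 0.0182 bbox [ 0.6214 -0.1597] 1682
side z 0.112 [ 0.6215 -0.1588] r 0.0173 bbox [ 0.6218 -0.1573] 63
side z 0.098 [ 0.6326 -0.1425] r 0.0063 bbox [ 0.6325 -0.1425] 165
side z 0.103 [ 0.6156 -0.1539] r 0.0113 bbox [ 0.6109 -0.1496] 420
side z 0.055 [ 0.637  -0.1225] r 0.0095 bbox [ 0.6371 -0.1181] 61
slim top 0.1126184525977671 (array([ 0.6219, -0.1602]), np.float64(0.018117670768270467))
brush 0.21473490884095126 (array([0.5474, 0.27  ]), np.float64(0.006724252775781841))
slim top 0.11425500941450727 (array([ 0.6213, -0.1586]), np.float64(0.01811611014758868))
brush 0.2164976734632071 (array([0.5455, 0.2735]), np.float64(0.007031857478893166))
```

View pics/kscene.png

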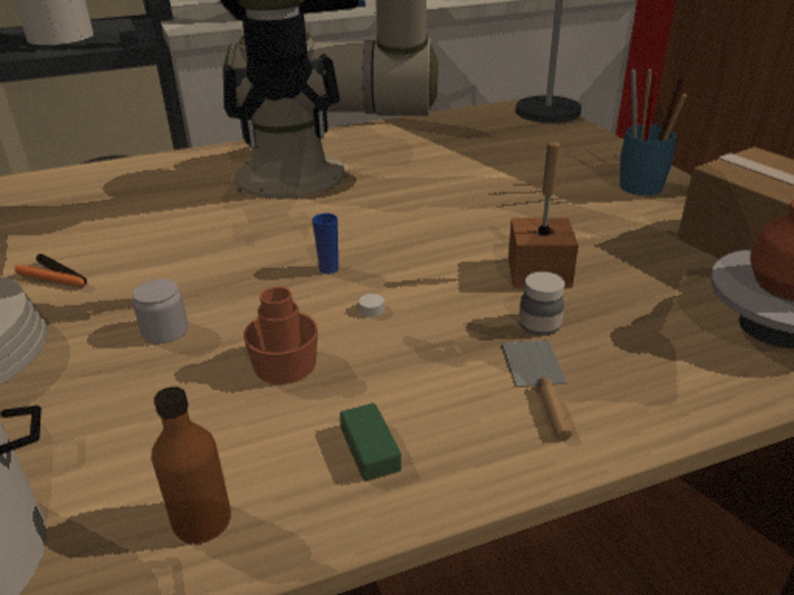

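The nest stands upright at (282,330) with tops at about 55, 90 and 112 mm. The brush is home (548,190) and the other items are untouched.

```bash
python3 -c "
from workcell import *
print(hand_in())"
```

```text
the job is handed in; nothing more can be done
None
```

The job is done and handed in: I scrubbed the mid tumbler and then the slim one (no wide tumbler was on the bench), put the brush back fully home in its stand, and nested slim in mid in the basin with nothing else moved.

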